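# Show the wire canister's code to the reader through the sprung mirror

### The job

Book in the bonding-wire canister at the code-reading station: turn the canister in its nest until the code label on its side faces the swivelling mirror, and let go of it. Then take the black tab on top of the mirror and swing the sprung mirror until the reader's lens sees the middle of the code reflected in it; finish while still holding the mirror still at that angle, with the canister seated in the nest. Leave the loupe, the tweezers and the note pad where they lie.

Things in the scene. Friction and masses are not known exactly. Their poses are not given: they have to be found in the camera images.
- station: Aluminium breadboard 240 x 300 x 12 mm with a grid of dark holes, fixed on the bench. Carries the grey code reader (46 x 66 mm, top 54 mm above the board, middle at x +65, y -108 mm of this frame) and the mirror (turning axis at x +65, y +50 mm). Origin: middle of its underside, at bench height; x roughly away from the robot, y roughly left, z up.
- lens (a point): Middle of the reader's round black lens front, 38 mm above the bench. The reader looks level along the station's +y, straight at the mirror, 111 mm away.
- mirror: Swivelling upright glass 40 x 32 mm in a 46 mm wide holder. Origin on its vertical turning axis at the board's top; x = normal out of the glass, y along the glass; glass face on the axis. A light spring (0.012 N m at rest, 0.06 at the far end) holds it at a stop, normal 170 deg counter-clockwise from station x; it turns counter-clockwise from there up to 1.65 rad and swings back when let go.
- mirror_face (a point): Middle of the mirror's glass, on the turning axis, 38 mm above the bench.
- tab (a point): Grip point of the black thumb tab on top of the mirror, on the turning axis, 86 mm above the bench. The tab is an upright plate in line with the glass: 10 mm thick along the mirror's x, 36 mm long along its y, from 63 to 99 mm above the bench. Right below it, ending at 63 mm, sits a cap disc of 26 mm diameter.
- line_of_sight (a point): An imaginary frame, nothing solid: the reader's line of sight after the mirror. Origin at the middle of the glass, x axis along the reflected line of sight as the mirror stands now (the mirror image of the line from the lens), z up. When the code lies on this x axis the reader sees it in the middle of its picture.
- nest: Round aluminium nest fixed on the board, on the robot's side of the mirror, 110 to 162 mm from its axis; its place varies. Flange 68 mm in diameter, 4 mm high; cup 54 mm outside, 43 mm inside, floor 5 mm and rim 13 mm above the board. Origin: middle of its underside, at the board's top.
- canister: Wire canister standing in the nest: grey body 40 mm in diameter, black ribbed lid 42 mm in diameter from 34 to 50 mm above its underside; about 0.11 kg. Origin: centre of its underside; z up; x points out through the middle of the code label. A white seal strip runs from the label up over the lid toward its centre. It starts turned over 45 deg away from the mirror, either way.
- code (a point): Middle of the square code on the canister's white label, 14 x 13 mm, on the side of the body, 20 mm from the canister's axis, 21 mm above its underside (38 mm above the bench when seated, level with lens and mirror).
- loupe: Small folding loupe, 52 x 30 x 16 mm, lying on the bench to the right of the board. To be left alone.
- tweezers_a: Fine tweezers, 125 mm long, 10 mm high, lying on the breadboard in front of the reader's side, to the right of the nest, pointing away from the robot. To be left alone.
- note_pad: Note pad, 60 x 105 x 12 mm, lying on the bench to the left, near the robot. To be left alone.

How it is judged:
On the way:
1. the canister, seated in the nest and let go, has its code label facing the mirror (x of mirror_face in the frame of canister above 0.05 m and y of mirror_face in the frame of canister between -0.045 and 0.045 m and z of canister in the frame of nest below 0.008 m and horizontal distance between canister and nest below 0.005 m and angle between canister's own z axis and vertical below 0.06 rad and contact force between the fingers and canister below 0.1 N), for 0.2 s.
At the end, for the whole second after the job is handed in: Fingers hold the mirror still (over 0.5 N, under 0.1 rad/s) with the reader's reflected line of sight within 10 mm sideways of the code's middle; the canister stands seated and untouched, its label facing the mirror (mirror's middle within 45 mm sideways of the label's direction, some 20 deg) (x of mirror_face in the frame of canister above 0.05 m and y of mirror_face in the frame of canister between -0.045 and 0.045 m and z of canister in the frame of nest below 0.008 m and horizontal distance between canister and nest below 0.005 m and angle between canister's own z axis and vertical below 0.06 rad and contact force between the arm and canister below 0.1 N and x of code in the frame of line_of_sight above 0.05 m and y of code in the frame of line_of_sight between -0.01 and 0.01 m and angular speed of mirror below 0.1 rad/s and contact force between the fingers and mirror above 0.5 N); the arm keeps its last pose, push and grip.
It fails at once if the loupe is moved by more than 15 mm (distance of loupe from where it was at the start of the episode above 0.015 m).
It fails at once if the tweezers are moved by more than 15 mm (distance of tweezers_a from where it was at the start of the episode above 0.015 m).
It fails at once if the note pad is moved by more than 15 mm (distance of note_pad from where it was at the start of the episode above 0.015 m).
It also fails if it takes over 51 s, if anything falls off the work surface, if the arm or the gripper's body presses on something with over 40 N, if the wrist force passes 120 N, or if a joint passes its speed limit or range.

### The arm

A 6-joint arm with a two-finger parallel gripper is mounted at the origin on a cart in front of the work surface, level with it; the furniture and walls round the work are solid. World frame = base frame: x ahead of the robot, y to its left, z up, the work surface at z = 0. Lengths are in m, angles in rad, forces in N, time in s.
With the tool pointing down it reaches from about 0.375 to 0.975 m from the base axis. Payload 3.8 kg.
Tool frame: the origin (TCP) lies at the very end of the fingers, on their centre line; the grasp point (between the pads) lies env.tcp_to_grasp behind it (env.tcp_to_grasp is the distance from the TCP to the grasp point, in m); z points along the fingers, y is the line along which they close (so a half turn about z gives the same grasp; the last joint's range is limited). The gripper opens to 85 mm and grips with 20 to 120 N. Pads are 22 mm wide; open, the fingers measure 114 mm over their backs; the gripper's body (76 mm by 85 mm) begins 54 mm behind the grasp point. The pads swing forward as they close: fully open they stand 13 mm farther back than shut.
Start: joints at [1.099, 0.264, 1.604, -0, 1.274, -0.037], TCP at [0.284, 0.612, 0.231] pointing down, gripper open.
Joint ranges: [-2.63, 2.63], [-0.94, 2.18], [0.31, 2.57], [-1.31, 4.45], [0, 2.66], [-2.55, 2.55]. Speed limits (rad/s): [2.57, 2.57, 3.14, 3.14, 3.14, 3.14].

### API

Orientations are given as a rotation vector (axis times angle).
In Python, from plant import env gives the robot as it stands. The module is installed in compiled form; this text tells all that it offers.
- The arm moves only by the tool drive_tool, never from a script. Its argument "plan" is a list of rows, each a list of 7 numbers: the shift along the tool's x, y, z in m, then the turn, a rotation vector about the tool's x, y, z in degrees, then the finger opening in m, from 0 to 0.0854. In form: [[tx, ty, tz, wx, wy, wz, jaw], ...]. A call has 1 to 8 rows; each row is the pose to reach, as a shift and turn from the pose commanded when the call began, along the tool's axes at that moment; what a row does not reach only later rows make up. A row lasts 1/12 s, in which the tool goes at most 41.7 mm and 7.16 degrees, less where a joint would pass 70% of its speed; a pose out of reach is approached as far as the arm can. A call with a gripper value outside its range is refused whole. The fingers move at their own pace and stop on an object; the grip force is fixed at half the most. Time passes only in rows, so rows that repeat a pose let the fingers close. It gives the time, the measured TCP pose, the force, the opening and the grip force at its end, in the units of the state.
- env.get_obs(): the state, without advancing time (a new reading comes with each control period).
- env.read_camera(name): name is "side" or "top" or "wrist"; returns (picture, depth): 480x640x3 uint8, red, green, blue; 480x640 float32, m along the optical axis (not along the pixel's ray), 0 where there is no reading.
- env.get_calibration(name): a dict with "intrinsics" (3x3 intrinsics, pixels), "k1" (the pictures are not rectified: a ray, as slopes to the right and down, at radius r is drawn at 1 + k1 r^2 times it, then the intrinsics apply), "R" (3x3) and "t" (3): a world point X has camera coordinates R X + t. Camera axes: x right, y down, z forward; pixel columns grow to the right and rows downward; lengths in m; the calibration is good to about 2 mm. A picture is of the moment at which its call begins: read the wrist's pose just before it. get_calibration takes no time and is no camera call; for the wrist camera it gives the pose at the moment of the call.
- env.hand_in(): hands the job in; it is judged then, once.
The state is a dict: "time": time; "joints": joint angles; "qd": joint speeds; "joint_efforts": joint torques, N m; "ee_pos": TCP position; "eef_rot": TCP orientation; "wrist_force": force on the tool from outside, world axes, zero at the start; "ft_torque": the same for the moment, N m; "gripper_width": finger opening in m; "gripper_force": force on a finger pad.
Only numpy, scipy, OpenCV 4.12 (cv2) and the standard library are available. Lean on these libraries where they do the work, as an engineer would, in place of code of your own. Each camera call takes 0.05 s, during which the arm holds its last target. There are 200 camera calls.

## Working session

There is one attempt and no reset: what is moved stays moved. The work goes in short steps, Python scripts to look and compute and a tool call to move; the robot and the scene stay as the last step left them, time stands still between calls to the robot, and variables do not carry over. Pictures are saved under pics/ and viewed, at most 10 in all, crops included, and the job is handed in when it is done.

Besides the shell and the picture viewer there is one more tool, called after ">>>" by a JSON object that holds its "name" and its "arguments", one argument or row to a line. drive_tool: Moves the arm, as the interface text tells. Its arguments: {"type":"object","properties":{"plan":{"type":"array"}},"required":["plan"]}

```bash
mkdir -p pics; cat > h.py <<'E'
import numpy as np, cv2
from scipy.spatial.transform import Rotation as Ro
from plant import env
def snap(n,f):
    c=env.get_calibration(n); p,d=env.read_camera(n)
    cv2.imwrite('pics/%s.png'%f,p[:,:,::-1]); np.savez('pics/%s.npz'%f,p=p,d=d,K=c['intrinsics'],k1=c['k1'],R=c['R'],t=c['t'])
    return p,d,c
def load(f):
    z=np.load('pics/%s.npz'%f); return z['p'],z['d'],dict(intrinsics=z['K'],k1=float(z['k1']),R=z['R'],t=z['t'])
def rays(uv,c):
    D=np.array([c['k1'],0,0,0,0]); s=cv2.undistortPoints(np.array(uv,float).reshape(-1,1,2),c['intrinsics'],D)[:,0]
    return np.c_[s,np.ones(len(s))]
def onplane(uv,z,c):
    r=rays(uv,c)@c['R']; o=-c['R'].T@c['t']
    return o+r*((z-o[2])/r[:,2])[:,None]
def bydepth(uv,d,c):
    r=rays(uv,c)*np.array(d).reshape(-1,1)
    return (r-c['t'])@c['R']
def proj(X,c):
    v,_=cv2.Rodrigues(np.array(c['R'])); return cv2.projectPoints(np.array(X,float).reshape(-1,1,3),v,np.array(c['t'],float),c['intrinsics'],np.array([c['k1'],0,0,0,0]))[0][:,0]
E
python3 - <<'E'
from h import *
snap('top','top0');snap('side','side0')
for n in('top','side'):
    c=env.get_calibration(n);print(n,-c['R'].T@c['t'],c['R'][2])
o=env.get_obs();print(o['ee_pos'],o['eef_rot'],o['time'],env.tcp_to_grasp)
E
```

```text
top [ 0.28138842 -0.03226181  1.11323749] [ 0.23482123  0.00364236 -0.97203175]
side [ 0.08714044 -0.79962367  0.64753687] [ 0.39813803  0.75372736 -0.52285867]
[0.28403822 0.61157791 0.23006217] [-0.6775643  -3.06713353  0.00319291] 0.1 0.0187
```

View pics/top0.png

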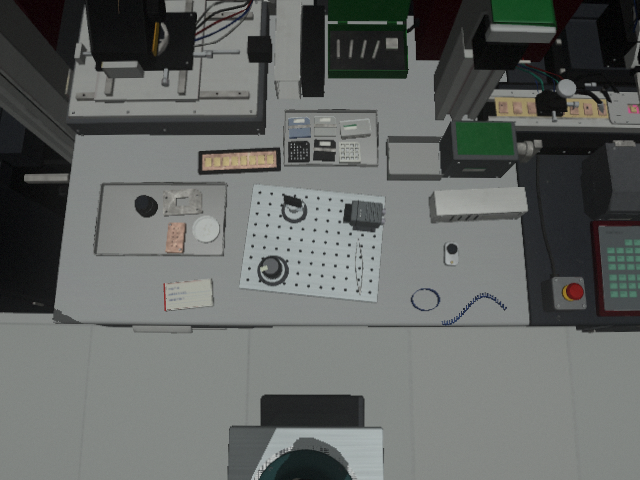

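View pics/side0.png

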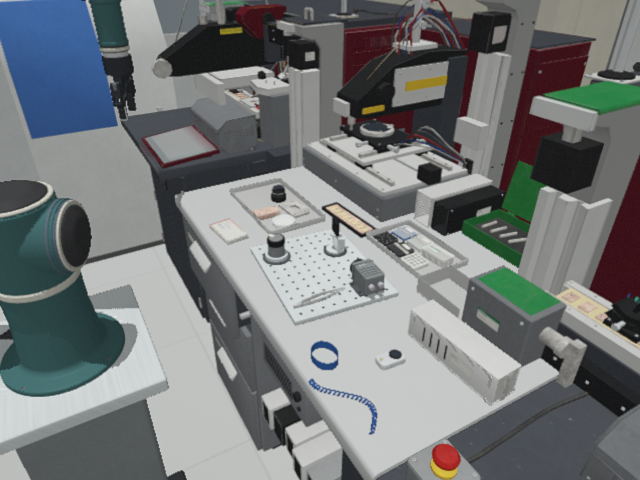

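The top view shows the board with corners near (255,185), (385,195), (378,302) and (240,289). The canister is at (272,268), the mirror at (293,203), the reader at (365,214) and the tweezers at (359,265). The side view shows the same layout.

```bash
python3 - <<'E'
from h import *
p,d,c=load('top0')
b=cv2.cvtColor(p,cv2.COLOR_RGB2HSV)
print(p[250,300],p[250,232],p[240,325])
roi=p[170:320,225:400].astype(int)
bg=np.median(p[300:315,250:370].reshape(-1,3),0);fg=np.median(p[225:285,295:350].reshape(-1,3),0);print(bg,fg)
m=((np.abs(roi-fg).sum(2)<np.abs(roi-bg).sum(2))).astype(np.uint8)*255
m=cv2.morphologyEx(m,cv2.MORPH_CLOSE,np.ones((5,5)))
k=max(cv2.findContours(m,0,1)[0],key=cv2.contourArea)
k=cv2.convexHull(k).reshape(-1,2)+[225,170]
W=onplane(k,0.012,c)[:,:2]
r=cv2.minAreaRect((W*1000).astype(np.float32));print(r);print(cv2.boxPoints(r).round(1).tolist())
im=cv2.resize(p[185:300,240:390],None,fx=5.3,fy=5.2,interpolation=cv2.INTER_CUBIC)[:,:,::-1]
cv2.imwrite('pics/crop.png',im[:598,:798])
E
```

```text
[54 57 58] [135 138 136] [148 156 155]
[134. 137. 136.] [162. 170. 170.]
((542.7630615234375, -14.290939331054688), (297.8047790527344, 236.1753692626953), 84.22247314453125)
[[410.29998779296875, -150.5], [645.2999877929688, -174.3000030517578], [675.2000122070312, 122.0], [440.29998779296875, 145.6999969482422]]
```

View pics/crop.png

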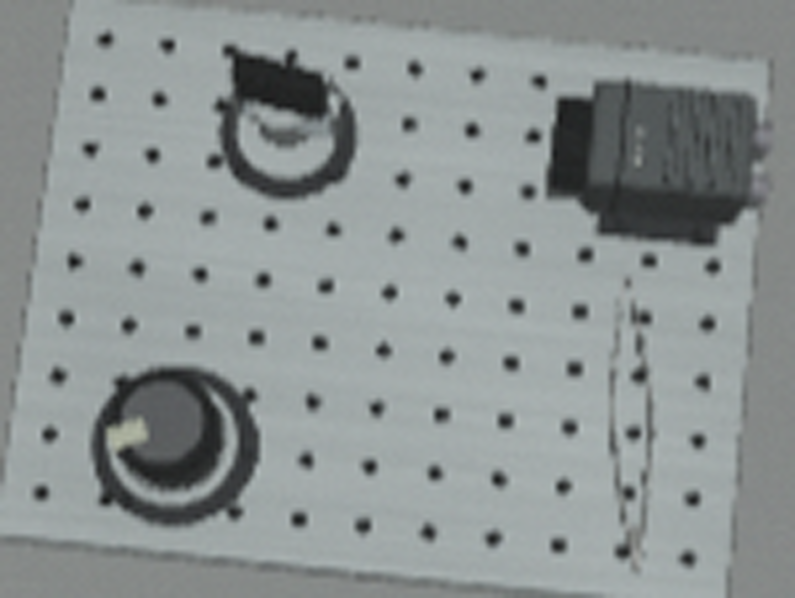

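The crop shows the lid centre near (162,420) and the seal strip to its left at (127,434), pointing about station +y. The mirror tab is at (280,85).

```bash
python3 - <<'E'
from h import *
p,d,c=load('top0')
S=np.array([.5428,-.0143]);a=np.radians(-5.78);Rs=np.array([[np.cos(a),-np.sin(a)],[np.sin(a),np.cos(a)]])
mir=S+Rs@[.065,.05];print('mirror',mir,proj([*mir,.099],c))
hsv=cv2.cvtColor(p,cv2.COLOR_RGB2HSV)
sub=hsv[250:290,255:292]
ys,xs=np.where((sub[...,1]>35)&(sub[...,2]>110));s=np.c_[xs+255,ys+250];print(len(s),s.mean(0))
sw=onplane(s,.067,c)[:,:2].mean(0)
# lid top by depth
g=np.mgrid[250:290,255:292].reshape(2,-1)[::-1].T
P=bydepth(g,d[g[:,1],g[:,0]],c);k=(P[:,2]>.06)
(cx,cy),r=cv2.minEnclosingCircle((P[k,:2]*1000).astype(np.float32));print('lid',cx,cy,r,k.sum(),P[k,2].mean(),P[k,:2].mean(0))
print('strip',sw)
fl=onplane([[240+176/5.3,185+445/5.2]],.016,c);print('flange',fl)
C=np.array([cx,cy])/1000
f=lambda v:np.degrees(np.arctan2(v[1],v[0]))
print('strip ang',f(sw-C),'mirror ang',f(mir-C),'dist',np.linalg.norm(mir-C))
o=env.get_obs();R=Ro.from_rotvec(o['eef_rot']).as_matrix();print(R.round(3))
E
```

```text
mirror [0.61250499 0.02889971] [[291.8830923  198.45506213]]
0 [nan nan]<stdin>:7: RuntimeWarning: Mean of empty slice.
  ret = um.true_divide(
Traceback (most recent call last):
  File "h.py", line 14, in onplane
    r=rays(uv,c)@c['R']; o=-c['R'].T@c['t']
      ~~~~^^^^^^
  File "h.py", line 11, in rays
    D=np.array([c['k1'],0,0,0,0]); s=cv2.undistortPoints(np.array(uv,float).reshape(-1,1,2),c['intrinsics'],D)[:,0]
                                     ~~~~~~~~~~~~~~~~~~~^^^^^^^^^^^^^^^^^^^^^^^^^^^^^^^^^^^^^^^^^^^^^^^^^^^^^^
cv2.error: OpenCV(4.12.0) /io/opencv/modules/calib3d/src/undistort.dispatch.cpp:347: error: (-215:Assertion failed) CV_IS_MAT(_src) && CV_IS_MAT(_dst) && (_src->rows == 1 || _src->cols == 1) && (_dst->rows == 1 || _dst->cols == 1) && _src->cols + _src->rows - 1 == _dst->rows + _dst->cols - 1 && (CV_MAT_TYPE(_src->type) == CV_32FC2 || CV_MAT_TYPE(_src->type) == CV_64FC2) && (CV_MAT_TYPE(_dst->type) == CV_32FC2 || CV_MAT_TYPE(_dst->type) == CV_64FC2) in function 'cvUndistortPointsInternal'
```

```bash
python3 - <<'E'
from h import *
p,d,c=load('top0')
mir=np.array([.6125,.0289])
sw=onplane([[240+127/5.3,185+434/5.2]],.067,c)[0,:2]
C0=onplane([[240+162/5.3,185+420/5.2]],.067,c)[0,:2]
g=np.mgrid[245:295,250:297].reshape(2,-1)[::-1].T
P=bydepth(g,d[g[:,1],g[:,0]],c);k=(P[:,2]>.055)&(P[:,2]<.09)
(cx,cy),r=cv2.minEnclosingCircle((P[k,:2]*1000).astype(np.float32));print('lid',cx,cy,r,k.sum(),P[k,2].mean())
C=np.array([cx,cy])/1000
print('strip',sw,'C by eye',C0,'flange',onplane([[240+176/5.3,185+445/5.2]],.016,c))
f=lambda v:np.degrees(np.arctan2(v[1],v[0]))
print('strip ang',f(sw-C0),'mirror ang',f(mir-C0),'dist',np.linalg.norm(mir-C0))
o=env.get_obs();R=Ro.from_rotvec(o['eef_rot']).as_matrix();print(R.round(3))
cw=env.get_calibration('wrist');print('cam in tool',R.T@(-cw['R'].T@cw['t']-o['ee_pos']),(cw['R']@R).round(2))
E
```

```text
lid 477.7272033691406 73.36183166503906 21.606552124023438 336 0.0659747652680751
strip [0.47104784 0.08604676] C by eye [0.47676175 0.07252127] flange [[0.47573057 0.07162972 0.016     ]]
strip ang 112.90187258286497 mirror ang -17.815492308897884 dist 0.14257520071420035
[[-0.907  0.421 -0.001]
 [ 0.421  0.907 -0.002]
 [ 0.    -0.002 -1.   ]]
cam in tool [ 6.78906700e-02 -6.57762179e-05 -1.42665411e-01] [[ 0.    1.   -0.  ]
 [-0.96  0.   -0.27]
 [-0.27  0.    0.96]]
```

>>> {"name": "drive_tool", "arguments": {
  "plan": [
    [-0.4015,-0.408,0.061,0,0,0,0.085],
    [-0.4015,-0.408,0.061,0,0,0,0.085],
    [-0.4015,-0.408,0.061,0,0,0,0.085],
    [-0.4015,-0.408,0.061,0,0,0,0.085],
    [-0.4015,-0.408,0.061,0,0,0,0.085],
    [-0.4015,-0.408,0.061,0,0,0,0.085],
    [-0.4015,-0.408,0.061,0,0,0,0.085],
    [-0.4015,-0.408,0.061,0,0,0,0.085]
  ]
}}

```text
time: 0.77
ee_pos: [0.3955, 0.2979, 0.1954]
eef_rot: [-0.677, -3.068, 0.001]
wrist_force: [0.5, 0.3, -0.1]
gripper_width: 0.0849
gripper_force: 0.0
```

>>> {"name": "drive_tool", "arguments": {
  "plan": [
    [-0.1684,-0.1703,0.025,0,0,0,0.085],
    [-0.1684,-0.1703,0.025,0,0,0,0.085],
    [-0.1684,-0.1703,0.025,0,0,0,0.085],
    [-0.1684,-0.1703,0.025,0,0,0,0.085],
    [-0.1684,-0.1703,0.025,0,0,0,0.085],
    [-0.1684,-0.1703,0.025,0,0,0,0.085],
    [-0.1684,-0.1703,0.025,0,0,0,0.085],
    [-0.1684,-0.1703,0.025,0,0,0,0.085]
  ]
}}

```text
time: 1.43
ee_pos: [0.4765, 0.073, 0.1703]
eef_rot: [-0.684, -3.065, 0.0]
wrist_force: [-0.4, 0.2, 0.3]
gripper_width: 0.0851
gripper_force: 0.0
```

```bash
python3 - <<'E'
from h import *
o=env.get_obs();print(o['ee_pos'],o['eef_rot'],o['qd'].round(3) if hasattr(o['qd'],'round') else o['qd'])
p,d,c=snap('wrist','w1')
print(proj([[.4765,.0725,.067],[.6125,.0289,.099]],c))
E
```

```text
[0.47649228 0.07302201 0.17032938] [-6.83672963e-01 -3.06485605e+00  3.29350455e-04] [ 0.051 -0.008  0.002  0.015  0.005  0.007]
[[318.7654482  241.49514677]
 [347.02072978 466.00705801]]
```

View pics/w1.png

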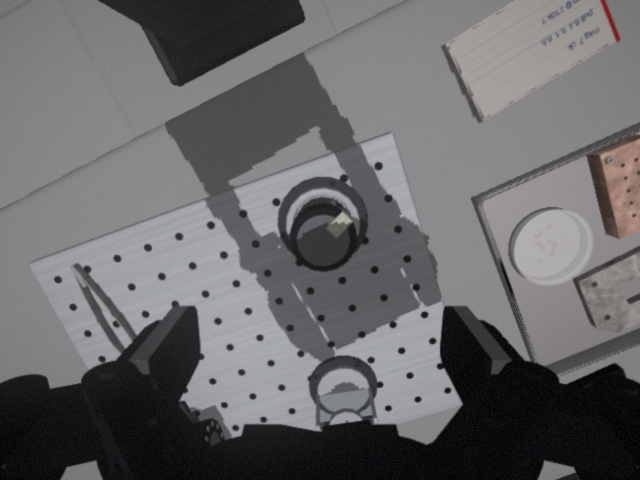

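The wrist view shows the lid centred near (324,236) with the strip at (341,222). The mirror is at (344,395) and the note pad and tweezers are clear of the fingers.

```bash
python3 - <<'E'
from h import *
p,d,c=load('w1')
g=np.mgrid[190:285,270:380].reshape(2,-1)[::-1].T
P=bydepth(g,d[g[:,1],g[:,0]],c);k=(P[:,2]>.06)&(P[:,2]<.075)
(cx,cy),r=cv2.minEnclosingCircle((P[k,:2]*1000).astype(np.float32));print('lid',cx,cy,r,P[k,2].mean())
C=np.array([cx,cy])/1000
b=p[205:240,322:360].astype(int).sum(2);ys,xs=np.where(b>350);s=np.c_[xs+322,ys+205]
q=onplane(s,.067,c)[:,:2];r=np.linalg.norm(q-C,axis=1);q=q[r<.022]
v=q.mean(0)-C;print(len(q),q.mean(0))
f=lambda v:np.degrees(np.arctan2(v[1],v[0]))
m=np.array([.6125,.0289]);print(f(v),f(m-C))
e=env.get_obs();R=Ro.from_rotvec(e['eef_rot']).as_matrix();print('tool shift',R.T@(np.r_[C,.040]-e['ee_pos']))
# board corners check
for uv in ([392,133],[32,262]): print(onplane([uv],.012,c))
E
```

```text
lid 477.2031555175781 74.81271362304688 21.804533004760742 0.06717496783897824
136 [0.46946224 0.09141823]
114.99331108841521 -18.744540706331204
tool shift [-0.00072446  0.00097043  0.13053382]
[[0.43971245 0.14732257 0.012     ]]
[[ 0.40990114 -0.14462961  0.012     ]]
```

>>> {"name": "drive_tool", "arguments": {
  "plan": [
    [0,0.001,0.04,0,0,0,0.07],
    [0,0.001,0.08,0,0,0,0.07],
    [0,0.001,0.115,0,0,0,0.07],
    [0,0.001,0.132,0,0,0,0.07],
    [0,0.001,0.132,0,0,0,0.06],
    [0,0.001,0.132,0,0,0,0.05],
    [0,0.001,0.132,0,0,0,0.036],
    [0,0.001,0.132,0,0,0,0.036]
  ]
}}

```text
time: 2.15
ee_pos: [0.4781, 0.0762, 0.0408]
eef_rot: [0.675, 3.066, 0.001]
wrist_force: [-1.9, 0.2, -0.9]
gripper_width: 0.04
gripper_force: 60.4
```

>>> {"name": "drive_tool", "arguments": {
  "plan": [
    [0,0,0,0,0,0,0.036],
    [0,0,0,0,0,0,0.036],
    [0,0,0,0,0,5,0.036],
    [0,0,0,0,0,11,0.036]
  ]
}}

```text
time: 2.48
ee_pos: [0.4783, 0.0759, 0.0403]
eef_rot: [0.975, 2.984, 0.003]
wrist_force: [-1.1, 0.7, 1.1]
gripper_width: 0.0405
gripper_force: 60.6
```

>>> {"name": "drive_tool", "arguments": {
  "plan": [
    [0,0,0,0,0,7,0.036],
    [0,0,0,0,0,14,0.036],
    [0,0,0,0,0,21,0.036],
    [0,0,0,0,0,28,0.036],
    [0,0,0,0,0,35,0.036],
    [0,0,0,0,0,42,0.036],
    [0,0,0,0,0,49,0.036],
    [0,0,0,0,0,56,0.036]
  ]
}}

```text
time: 3.15
ee_pos: [0.4782, 0.0756, 0.0403]
eef_rot: [2.264, 2.176, 0.003]
wrist_force: [-2.3, 0.0, 2.6]
gripper_width: 0.0404
gripper_force: 60.7
```

>>> {"name": "drive_tool", "arguments": {
  "plan": [
    [0,0,0,0,0,7,0.036],
    [0,0,0,0,0,14,0.036],
    [0,0,0,0,0,21,0.036],
    [0,0,0,0,0,28,0.036],
    [0,0,0,0,0,35,0.036],
    [0,0,0,0,0,42,0.036],
    [0,0,0,0,0,49,0.036],
    [0,0,0,0,0,56,0.036]
  ]
}}

```text
time: 3.82
ee_pos: [0.478, 0.075, 0.0403]
eef_rot: [3.02, 0.859, 0.003]
wrist_force: [-1.3, -3.2, 1.3]
gripper_width: 0.0402
gripper_force: 60.7
```

>>> {"name": "drive_tool", "arguments": {
  "plan": [
    [0,0,0,0,0,6,0.036],
    [0,0,0,0,0,10,0.036],
    [0,0,0,0,0,10,0.036],
    [0,0,0,0,0,10,0.036]
  ]
}}

```text
time: 4.15
ee_pos: [0.478, 0.0749, 0.0402]
eef_rot: [3.081, 0.605, 0.002]
wrist_force: [-1.6, -5.0, 6.6]
gripper_width: 0.0402
gripper_force: 61.1
```

>>> {"name": "drive_tool", "arguments": {
  "plan": [
    [0,0,0,0,0,0,0.05],
    [0,0,0,0,0,0,0.065],
    [0,0,0,0,0,0,0.075],
    [0,0,0,0,0,0,0.08],
    [0,0,-0.03,0,0,0,0.08],
    [0,0,-0.07,0,0,0,0.08],
    [0,0,-0.11,0,0,0,0.08],
    [0,0,-0.13,0,0,0,0.08]
  ]
}}

```text
time: 4.82
ee_pos: [0.4796, 0.076, 0.1738]
eef_rot: [3.083, 0.603, 0.01]
wrist_force: [1.4, 0.1, 0.1]
gripper_width: 0.08
gripper_force: 0.0
```

```bash
python3 - <<'E'
from h import *
p,d,c=snap('wrist','w2')
e=env.get_obs();print(e['ee_pos'],e['eef_rot'],e['joints'])
g=np.mgrid[170:300,240:400].reshape(2,-1)[::-1].T
P=bydepth(g,d[g[:,1],g[:,0]],c);k=(P[:,2]>.06)&(P[:,2]<.075)
(cx,cy),r=cv2.minEnclosingCircle((P[k,:2]*1000).astype(np.float32));print('lid',cx,cy,r,P[k,2].mean())
C=np.array([cx,cy])/1000;print(proj([[*C,.067],[.6125,.0289,.099]],c))
G=g[k];b=p[G[:,1],G[:,0]].astype(int).sum(1);Q=P[k,:2];r=np.linalg.norm(Q-C,axis=1)
s=Q[(b>350)&(r<.021)];v=s.mean(0)-C;f=lambda v:np.degrees(np.arctan2(v[1],v[0]))
print(len(s),f(v),f(np.array([.6125,.0289])-C))
E
```

```text
[0.48181839 0.07626942 0.17699877] [3.08238027 0.6026858  0.01926476] [ 1.05720992e-01 -6.01016138e-02  2.06264596e+00  3.18810832e-04
  1.12675910e+00  1.29020202e+00]
lid 476.9460754394531 75.37159729003906 21.671627044677734 0.06712735070666122
[[318.74265391 245.3201164 ]
 [508.74101099  52.50446749]]
0 nan -18.92311867184535<stdin>:9: RuntimeWarning: Mean of empty slice.
  ret = um.true_divide(
```

View pics/w2.png

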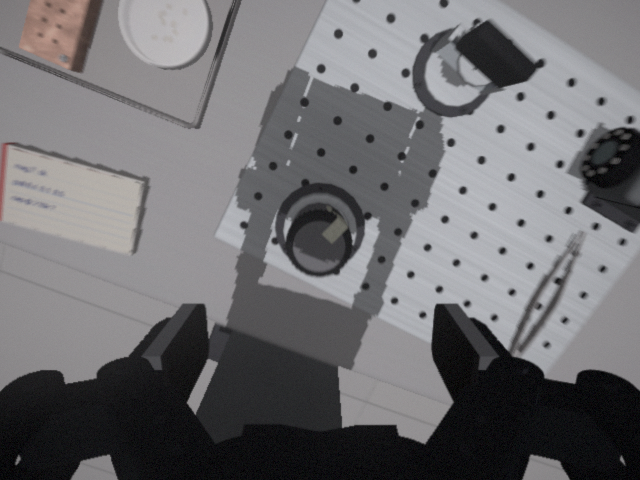

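The strip now points up-right at (335,230), with the lid centre at (319,241), towards the mirror at (495,55). I'll refine the strip angle and the tab position.

```bash
python3 - <<'E'
from h import *
p,d,c=load('w2');f=lambda v:np.degrees(np.arctan2(v[1],v[0]))
C=np.array([.4769,.0752])
hsv=cv2.cvtColor(p,cv2.COLOR_RGB2HSV)[205:275,285:355].astype(int);b=p[205:275,285:355].astype(int)
ys,xs=np.where((b[...,0]-b[...,2]>12));s=np.c_[xs+285,ys+205];q=onplane(s,.067,c)[:,:2];q=q[np.linalg.norm(q-C,axis=1)<.022]
print(len(q),q.mean(0),f(q.mean(0)-C)); print(onplane([[335,230]],.067,c))
# tab top: depth z .09-.105
g=np.mgrid[0:120,400:600].reshape(2,-1)[::-1].T
P=bydepth(g,d[g[:,1],g[:,0]],c);k=(P[:,2]>.094)&(P[:,2]<.105)
r=cv2.minAreaRect((P[k,:2]*1000).astype(np.float32));print(k.sum(),r,P[k].mean(0))
bp=cv2.boxPoints(r);e=[bp[1]-bp[0],bp[2]-bp[1]];print([ (f(x),np.linalg.norm(x)) for x in e])
o=env.get_obs();print(o['ee_pos'],o['eef_rot'])
E
```

```text
Traceback (most recent call last):
  File "h.py", line 14, in onplane
    r=rays(uv,c)@c['R']; o=-c['R'].T@c['t']
      ~~~~^^^^^^
  File "h.py", line 11, in rays
    D=np.array([c['k1'],0,0,0,0]); s=cv2.undistortPoints(np.array(uv,float).reshape(-1,1,2),c['intrinsics'],D)[:,0]
                                     ~~~~~~~~~~~~~~~~~~~^^^^^^^^^^^^^^^^^^^^^^^^^^^^^^^^^^^^^^^^^^^^^^^^^^^^^^
cv2.error: OpenCV(4.12.0) /io/opencv/modules/calib3d/src/undistort.dispatch.cpp:347: error: (-215:Assertion failed) CV_IS_MAT(_src) && CV_IS_MAT(_dst) && (_src->rows == 1 || _src->cols == 1) && (_dst->rows == 1 || _dst->cols == 1) && _src->cols + _src->rows - 1 == _dst->rows + _dst->cols - 1 && (CV_MAT_TYPE(_src->type) == CV_32FC2 || CV_MAT_TYPE(_src->type) == CV_64FC2) && (CV_MAT_TYPE(_dst->type) == CV_32FC2 || CV_MAT_TYPE(_dst->type) == CV_64FC2) in function 'cvUndistortPointsInternal'
```

```bash
python3 - <<'E'
from h import *
p,d,c=load('w2');f=lambda v:np.degrees(np.arctan2(v[1],v[0]))
C=np.array([.4769,.0752])
print(p[230,335],p[245,310])
g=np.mgrid[205:260,300:355].reshape(2,-1)[::-1].T
b=p[g[:,1],g[:,0]].astype(int);w=b[:,0]-b[:,2]
s=g[w>=max(4,(int(p[230,335][0])-int(p[230,335][2]))//2)];q=onplane(s,.067,c)[:,:2];q=q[np.linalg.norm(q-C,axis=1)<.022]
print(len(q),q.mean(0),f(q.mean(0)-C)); Q=onplane([[335,230]],.067,c)[0,:2];print(Q,f(Q-C))
g=np.mgrid[0:120,400:600].reshape(2,-1)[::-1].T
P=bydepth(g,d[g[:,1],g[:,0]],c);k=(P[:,2]>.094)&(P[:,2]<.105)
r=cv2.minAreaRect((P[k,:2]*1000).astype(np.float32));print(k.sum(),r,P[k].mean(0))
bp=cv2.boxPoints(r);e=[bp[1]-bp[0],bp[2]-bp[1]];print([ (f(x),np.linalg.norm(x)) for x in e])
o=env.get_obs();print(o['ee_pos'],o['eef_rot'])
E
```

```text
[105 102  95] [62 61 64]
334 [0.49027627 0.06979222] -22.012572063608488
[0.49004786 0.06967768] -22.78322405226191
1674 ((612.3775024414062, 30.570022583007812), (35.8173713684082, 10.900252342224121), 74.34544372558594) [0.61188387 0.03131814 0.09846469]
[(np.float32(-15.654484), np.float32(10.900303)), (np.float32(74.34552), np.float32(35.817356))]
[0.48181839 0.07626942 0.17699877] [3.08238027 0.6026858  0.01926476]
```

>>> {"name": "drive_tool", "arguments": {
  "plan": [
    [0.013,0.0115,0,0,0,-6.5,0.08],
    [0.027,0.023,0,0,0,-13,0.08],
    [0.04,0.0345,0,0,0,-19.5,0.08],
    [0.054,0.046,0,0,0,-26,0.08],
    [0.067,0.0575,0,0,0,-32.5,0.08],
    [0.08,0.069,0,0,0,-39,0.075],
    [0.094,0.0805,0,0,0,-45.5,0.07],
    [0.1074,0.0921,0,0,0,-52,0.06]
  ]
}}

```text
time: 5.53
ee_pos: [0.6119, 0.0305, 0.1681]
eef_rot: [-2.501, -1.9, 0.001]
wrist_force: [-0.5, 0.5, -0.3]
gripper_width: 0.0608
gripper_force: 0.0
```

>>> {"name": "drive_tool", "arguments": {
  "plan": [
    [0,0,0,0,0,0,0.05],
    [0,0,0,0,0,0,0.05],
    [0,0,0,0,0,0,0.05]
  ]
}}

```text
time: 5.78
ee_pos: [0.6103, 0.0308, 0.1682]
eef_rot: [-2.508, -1.889, 0.002]
wrist_force: [-0.0, 0.0, -0.0]
gripper_width: 0.0501
gripper_force: 0.0
```

```bash
python3 - <<'E'
from h import *
p,d,c=snap('wrist','w3');f=lambda v:np.degrees(np.arctan2(v[1],v[0]))
g=np.mgrid[0:480,0:640].reshape(2,-1)[::-1].T
P=bydepth(g,d[g[:,1],g[:,0]],c);k=(P[:,2]>.094)&(P[:,2]<.105)&(np.hypot(P[:,0]-.612,P[:,1]-.03)<.03)
r=cv2.minAreaRect((P[k,:2]*1000).astype(np.float32));print(k.sum(),r)
bp=cv2.boxPoints(r);e=[bp[1]-bp[0],bp[2]-bp[1]];print([ (f(x),np.linalg.norm(x)) for x in e])
o=env.get_obs();R=Ro.from_rotvec(o['eef_rot']).as_matrix();print(o['ee_pos'],o['eef_rot'],f(R[:,0]),R.T@(np.r_[np.array(r[0])/1000,.068]-o['ee_pos']))
E
```

```text
1185 ((612.5689697265625, 30.627700805664062), (35.5163688659668, 10.885873794555664), 73.30079650878906)
[(np.float32(-16.699242), np.float32(10.885855)), (np.float32(73.300735), np.float32(35.516376))]
[0.61010824 0.03092458 0.16832475] [-2.50796314e+00 -1.89006110e+00  1.80400478e-03] 74.00511883540801 [0.00041368 0.00261091 0.10032054]
```

>>> {"name": "drive_tool", "arguments": {
  "plan": [
    [0,0.0023,0.03,0,0,0,0.05],
    [0,0.0023,0.065,0,0,0,0.05],
    [0,0.0023,0.09,0,0,0,0.05],
    [0,0.0023,0.099,0,0,0,0.04],
    [0,0.0023,0.099,0,0,0,0.025],
    [0,0.0023,0.099,0,0,0,0.008],
    [0,0.0023,0.099,0,0,0,0.005],
    [0,0.0023,0.099,0,0,0,0.005]
  ]
}}

```text
time: 6.5
ee_pos: [0.6128, 0.0305, 0.0714]
eef_rot: [-2.507, -1.892, 0.001]
wrist_force: [-5.2, 1.5, -1.6]
gripper_width: 0.0093
gripper_force: 59.8
```

>>> {"name": "drive_tool", "arguments": {
  "plan": [
    [0,0,0,0,0,0,0.005],
    [0,0,0,0,0,0,0.005],
    [0,0,0,0,0,0,0.005]
  ]
}}

```text
time: 6.75
ee_pos: [0.6128, 0.0305, 0.0713]
eef_rot: [-2.507, -1.892, 0.001]
wrist_force: [-3.7, 2.0, -1.2]
gripper_width: 0.0089
gripper_force: 59.8
```

>>> {"name": "drive_tool", "arguments": {
  "plan": [
    [0,0,0,0,0,-6,0.005],
    [0,0,0,0,0,-12,0.005],
    [0,0,0,0,0,-18,0.005],
    [0,0,0,0,0,-24,0.005],
    [0,0,0,0,0,-30,0.005],
    [0,0,0,0,0,-36,0.005],
    [0,0,0,0,0,-43,0.005],
    [0,0,0,0,0,-49,0.005]
  ]
}}

```text
time: 7.42
ee_pos: [0.6125, 0.0305, 0.0714]
eef_rot: [-1.489, -2.764, -0.0]
wrist_force: [-6.1, 1.0, -1.4]
gripper_width: 0.0095
gripper_force: 59.8
```

>>> {"name": "drive_tool", "arguments": {
  "plan": [
    [0,0,0,0,0,0,0.005],
    [0,0,0,0,0,0,0.005],
    [0,0,0,0,0,0,0.005],
    [0,0,0,0,0,0,0.005]
  ]
}}

```text
time: 7.75
ee_pos: [0.6125, 0.0305, 0.0713]
eef_rot: [-1.497, -2.76, -0.0]
wrist_force: [-5.9, 1.1, -0.2]
gripper_width: 0.0091
gripper_force: 59.8
```

```bash
python3 - <<'E'
from h import *
f=lambda v:np.degrees(np.arctan2(v[1],v[0]))
o=env.get_obs();R=Ro.from_rotvec(o['eef_rot']).as_matrix();print(o['ee_pos'],f(R[:,0]),o['gripper_force'],o['wrist_force'],o['time'])
p,d,c=snap('wrist','w4')
g=np.mgrid[0:480,0:640].reshape(2,-1)[::-1].T
P=bydepth(g,d[g[:,1],g[:,0]],c);k=(P[:,2]>.094)&(P[:,2]<.104)&(np.hypot(P[:,0]-.612,P[:,1]-.03)<.022)
print(k.sum(),g[k].min(0),g[k].max(0))
pt,dt,ct=snap('top','top1')
im=cv2.resize(pt[180:300,240:400],None,fx=3,fy=3,interpolation=cv2.INTER_CUBIC)
cv2.imwrite('pics/v4.png',np.hstack([im,cv2.resize(p,(420,360))])[:,:800,::-1])
E
```

```text
[0.6124547  0.03051109 0.07132171] 123.06006162763335 59.84160304069519 [-5.90885277  1.12704755 -0.24407262] 7.75
4148 [260 293] [379 398]
```

View pics/v4.png

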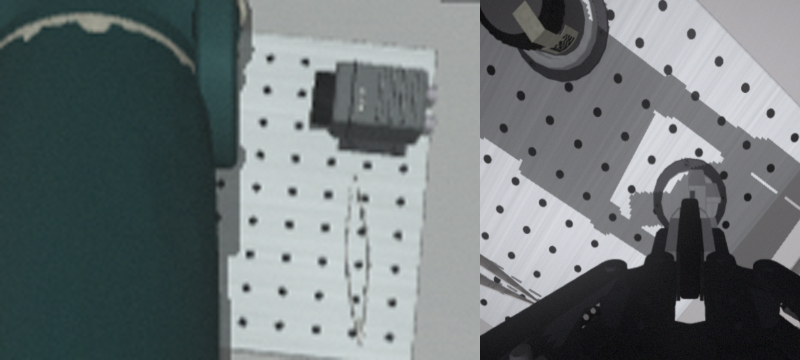

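The wrist view shows the tab held upright between the fingers at about (318,330). The code is visible on the canister near (126,57), facing the mirror. I'll check the code position and the tab angle from this picture.

```bash
python3 - <<'E'
from h import *
f=lambda v:np.degrees(np.arctan2(v[1],v[0]))
p,d,c=load('w4')
code=onplane([[126,57]],.038,c)[0];print('code',code,proj([.4954,.0676,.038],c))
g=np.mgrid[0:480,0:640].reshape(2,-1)[::-1].T
P=bydepth(g,d[g[:,1],g[:,0]],c)
k=(P[:,2]>.0965)&(P[:,2]<.102)&(np.hypot(P[:,0]-.6125,P[:,1]-.0305)<.022)
# keep tab component
m=np.zeros((480,640),np.uint8);m[g[k][:,1],g[k][:,0]]=1
n,l,st,ce=cv2.connectedComponentsWithStats(m);print(st[1:][st[1:,4]>60],P[k][:,2].mean())
i=l[l[:, :]>0];i=np.bincount(i).argmax();kk=(l.reshape(-1)==i)
r=cv2.minAreaRect((P[kk,:2]*1000).astype(np.float32));bp=cv2.boxPoints(r);print(r,[(f(e),np.linalg.norm(e)) for e in(bp[1]-bp[0],bp[2]-bp[1])])
for M in ([.6125,.0295],[.6125,.0305]):
  for C in (code[:2],np.array([.4954,.0676])):
    print((f(C-M)%360+264.2)/2-90, end=' ')
E
```

```text
code [0.4952709 0.0684969 0.038    ] [[125.29463148  59.20960222]]
[[ 283  296   74  103 3315]
 [ 260  328   22    9  126]
 [ 358  328   22    9  125]] 0.09889913934558037
((610.2327880859375, 29.548540115356445), (21.610626220703125, 36.20981216430664), 19.241857528686523) [(np.float32(-70.758064), np.float32(36.209827)), (np.float32(19.241898), np.float32(21.610582))]
122.90000785230208 123.08851610959186 123.12059420169544 123.31029441291622
```

```bash
python3 -c "
from plant import env
print(env.hand_in())"
```

```text
the job is handed in; nothing more can be done
None
```

I turned the canister so its code label faces the mirror, within about 4° by camera, and let go of it. The gripper is holding the mirror tab at 123.1°, against 122.9–123.3° needed for the lens to see the code. I handed the job in, but no verdict came back.

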